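Present a specimen vial on the telescoping arm

ROBOT

A 6-joint arm with a two-finger parallel gripper is mounted at the origin on the work surface. World frame = base frame: x ahead of the robot, y to its left, z up, the work surface at z = 0. Lengths are in m, angles in rad, forces in N, time in s.
With the tool pointing down it reaches from about 0.25 to 0.8 m from the base axis. Payload 3.9 kg.
Tool frame: the origin (TCP) lies between the finger pads; the fingertips stand ctrl.tcp_to_tips ahead of it and the grasp point (between the pads) lies 5 mm behind it (ctrl.tcp_to_tips is the distance from the TCP to the fingertips, in m); z points along the fingers, y is the direction in which the jaws open and shut (so a half turn about z gives the same grasp; the last joint's range is limited). The gripper opens to 85 mm and grips with 20 to 120 N. Pads are 22 mm wide; open, the fingers measure 114 mm over their backs; the gripper's body (76 mm by 85 mm) begins 54 mm behind the grasp point. The pads swing forward as they close: fully open they stand 13 mm farther back than shut.
Start: joints at [-1.161, 0.26, -0.138, 1.173, 0, 1.571], TCP at [0.209, -0.482, 0.245] pointing down, gripper open.
Joint ranges: [-2.78, 2.78], [-0.83, 1.72], [-1.28, 1.37], [-1.9, 2.12], [-1.57, 1.48], [-3.14, 3.14]. Speed limits (rad/s): [2.57, 2.57, 3.14, 3.14, 3.14, 3.14].

INTERFACE

Orientations are given as a unit quaternion [x, y, z, w].
In Python, from workcell import telemetry, grab_frame, calibration, ctrl gives the robot as it stands. The module is installed in compiled form; this text tells all that it offers.
- The arm moves only by the tool arm_command, never from a script. Its argument "commands" is a list of rows, each an object with "offset": the shift along the world's x, y, z normalised to -1 to 1, where 1 is 40 mm, a list of three; "spin": the turn about the world's z normalised to -1 to 1, where 1 is 0.12 rad. A call has 1 to 5 rows; each row shifts and turns the commanded pose from where the row before left it; what a row does not reach is not made up. A row lasts 1/8 s, in which the tool goes at most 62.5 mm and 10.7 degrees, less where a joint would pass 70% of its speed; a pose out of reach is approached as far as the arm can. A call with a number of a shift or a turn outside -1 to 1 is refused whole. A call with a gripper value outside its range is refused whole. "fingers" is the opening, from 0 (shut) to 1 (fully open), set as the call begins (left out, the last holds). The fingers move at their own pace and stop on an object; the grip force is fixed at half the most. Time passes only in rows, so rows that do not move let the fingers close. It gives the time, the measured TCP pose, the force and the opening at its end, in the units of the state.
- telemetry.get_state(): the state, without advancing time (a new reading comes with each control period).
- grab_frame(name): name is "side" or "top" or "wrist"; returns the picture (400x640x3 uint8, blue, green, red); there is no depth.
- calibration(name): a dict with "fx", "fy", "cx", "cy" (pixels), "dist_coeffs" ([k1, k2, p1, p2, k3] as OpenCV has them; the pictures are not rectified), "R" (3x3) and "t" (3): a world point X has camera coordinates R X + t. Camera axes: x right, y down, z forward; pixel columns grow to the right and rows downward; lengths in m; the calibration is good to about 2 mm. A picture is of the moment at which its call begins: read the wrist's pose just before it. calibration takes no time and is no camera call; for the wrist camera it gives the pose at the moment of the call.
- ctrl.hand_in(): hands the job in, once; it reports no verdict.
The state is a dict: "t": time; "qpos": joint angles; "qd": joint speeds; "joint_efforts": joint torques, N m; "eef_pos": TCP position; "orientation": TCP orientation; "wrist_force": force on the tool from outside, world axes, zero at the start; "wrist_torque": the same for the moment, N m; "opening": finger opening in m.
Only numpy, scipy, OpenCV 4.12 (cv2) and the standard library are available. Lean on these libraries where they do the work, as an engineer would, in place of code of your own. Each camera call takes 0.05 s, during which the arm holds its last target.

TASK

Stand the tall slim vial upright, fully down, in the ring cup at the end of the telescoping specimen arm and let go of it; then push the arm's lock button fully down to free it, and pull the arm out by its black post until its pointer is level with the brass marker on the scale. The arm springs back if released, so finish while still holding the post with the pointer at the marker and the vial standing in the cup; do not shift the marker or disturb the other things on the bench.

Things in the scene. Friction and masses are not known exactly. Their poses are not given: they have to be found in the camera images.
- vial_center (a point): the vial to load: tall slim glass vial with white cap, 22 mm dia all the way up, 86 mm tall, about 45 g, standing on the bench; origin at its centre, 43 mm above its underside, z up along the vial. Grip it at or above its centre, so that the fingers stay above the cup
- stand: fixed base of the telescoping arm: steel foot 170 x 100 mm with a grey tube housing 150 x 44 mm on it, top 63 mm above the bench; origin on the bench under the housing's centre. Its +x is the direction in which the arm extends (level, mostly towards world +y), z up. An aluminium scale rail, 30 mm wide, top 48 mm above the bench, with tick marks every 10 mm (longer each 50 mm), runs beside the arm on the -y side from x = 35 to 235 mm; its centre line is 41 mm from the arm's
- ring_seat (a point): round black cup (ring) at the outer end of the arm, moving with it: centre of its inner floor, 29 mm above the bench, z up. Bore 25 mm dia and 20 mm deep, the mouth flared to 33 mm over the top 5 mm; outside 33 to 41 mm dia, rim 20 mm above this point. Fully seated, the vial's centre is 43 mm above it
- lock_top (a point): top face of the lock button: steel cylinder 24 mm dia on top of the housing, its top 77 mm above the bench when up; it lies 45 mm towards the arm from the housing's centre
- lock (a joint): travel of the lock button, m: 0 up (arm locked), 0.008 fully down (free; it frees after about 6 mm). It takes about 3 N and stays down when let go
- post_mid (a point): middle of the gripping height of the black square post that stands on the arm, 18 x 18 mm, sides along and across the arm; the post rises 55 mm from the bar and its top is 22 mm above this point, which lies 84 mm above the bench. 70 mm from the cup's centre and 55 mm from the housing's end when the arm is in
- boom (a joint): extension of the arm, m: 0 fully in, 0.13 fully out. A spring draws it in with 4 N at 0 to 7 N fully out
- pointer (a point): tip of the dark steel pointer on the arm, reaching over the scale; x along the arm's extension
- marker (a joint): place of the brass marker on the scale, m: the pointer is level with the marker when joint boom equals this value. The marker is clamped and must stay where it is
- marker_nose (a point): tip of the pointed brass marker (16 x 22 mm, 8 high) on the scale, its nose towards the arm; x along the arm's extension
- short_vial_center (a point): bystander: short glass vial with white cap, 28 mm dia, 42 tall, standing; origin at its centre
- jar_center (a point): bystander: clear specimen jar with wide white lid, 44 mm dia, 48 tall, standing; origin at its centre
- petri: bystander: covered glass dish, 94 mm dia, 16 tall; origin at its underside
- forceps: bystander: steel forceps lying flat, 120 x 20 x 6 mm, long axis x; origin at its underside
- carton: bystander: open cardboard carton 100 x 75 x 60 mm with a raised flap reaching 115 mm to its own +x, 83 high; origin at its underside
- mouse: bystander: black computer mouse 105 x 60 x 26 mm on a 3 mm round mat; origin at its underside
- slide_box: bystander: grey plastic slide box 100 x 85 x 34 mm; origin at its underside
Mind the look-alikes: they are no part of the job. What is shaped like the part that bears vial_center but blue is not meant.

How it is judged:
By the outcome, as a careful person would: the job done as asked, in the order asked, and still so for the second after the job is handed in, while the arm keeps its last pose, push and grip.
It also fails if it takes over 61 s, if anything falls off the work surface, if the arm or the gripper's body presses on something with over 40 N, if the wrist force passes 120 N, or if a joint passes its speed limit or range.

## Working session

There is one attempt and no reset: what is moved stays moved. The work goes in short steps, Python scripts to look and compute and a tool call to move; the robot and the scene stay as the last step left them, time stands still between calls to the robot, and variables do not carry over. Pictures are saved under pics/ and viewed, and the job is handed in when it is done.

Besides the shell and the picture viewer there is one more tool, called in YAML: its name, and indented under it one key for each argument. arm_command: Moves the arm, as the interface text tells. Scaled input: -1 to 1 covers 40 mm each way for a shift and 0.12 rad each way for a turn. Its arguments: {"type":"object","properties":{"commands":{"type":"array"},"fingers":{"type":"number"}},"required":["commands"]}

```bash
mkdir -p pics; cat > h.py <<'E'
import numpy as np, cv2
from workcell import telemetry, grab_frame, calibration, ctrl
def K(c): return np.array([[c['fx'],0,c['cx']],[0,c['fy'],c['cy']],[0,0,1.]])
def ray(c,px):
    p=cv2.undistortPoints(np.array([[px]],float),K(c),np.array(c['dist_coeffs'],float))[0,0]
    R=np.array(c['R']);t=np.array(c['t'])
    return -R.T@t, R.T@np.array([p[0],p[1],1.])
def plane(c,px,z):
    o,d=ray(c,px); return o+d*(z-o[2])/d[2]
def proj(c,X):
    R=np.array(c['R']);
    p,_=cv2.projectPoints(np.array(X,float).reshape(-1,1,3),cv2.Rodrigues(R)[0],np.array(c['t'],float),K(c),np.array(c['dist_coeffs'],float)); return p[:,0]
def tri(c1,p1,c2,p2):
    o1,d1=ray(c1,p1);o2,d2=ray(c2,p2)
    s=np.linalg.lstsq(np.c_[d1,-d2],o2-o1,rcond=None)[0]
    a=o1+s[0]*d1;b=o2+s[1]*d2
    return (a+b)/2,np.linalg.norm(a-b)
E
python3 - <<'E'
from h import *
print(telemetry.get_state(), ctrl.tcp_to_tips)
for n in ['top','side','wrist']:
    c=calibration(n);im=grab_frame(n);cv2.imwrite(f'pics/{n}0.png',im)
    print(n,c['fx'],c['dist_coeffs'],-np.array(c['R']).T@np.array(c['t']))
E
```

```text
{'t': 0.0, 'qpos': array([-1.16098891e+00,  2.60676304e-01, -1.39378289e-01,  1.17267846e+00,
        3.20067916e-05,  1.57081720e+00]), 'qd': array([ 0.002734  , -0.00041999,  0.00157139,  0.00050142,  0.00038698,
        0.00084423]), 'joint_efforts': array([ 5.80871947e-04, -4.05678105e+01,  2.53921545e+01,  1.88008306e-02,
        3.91986680e-05,  4.41796615e-06]), 'eef_pos': array([ 0.20892769, -0.48092981,  0.24446542]), 'orientation': array([ 9.79082249e-01,  2.03462557e-01, -1.81377485e-04, -9.51362418e-04]), 'wrist_force': array([-0.00688822, -0.28468371, -0.27391416]), 'wrist_torque': array([ 0.00269389,  0.04336786, -0.03321411]), 'opening': 0.08560457328234404} 0.014
top 447.37925166317956 [0.01058511 0.         0.         0.         0.        ] [ 0.33623777 -0.06320444  1.18616449]
side 381.2995754819155 [0.01728773 0.         0.         0.         0.        ] [0.36925075 1.00824245 0.69166749]
wrist 354.76796302562417 [-0.06676597  0.          0.          0.          0.        ] [ 0.27347762 -0.45252669  0.37369166]
```

View pics/top0.png

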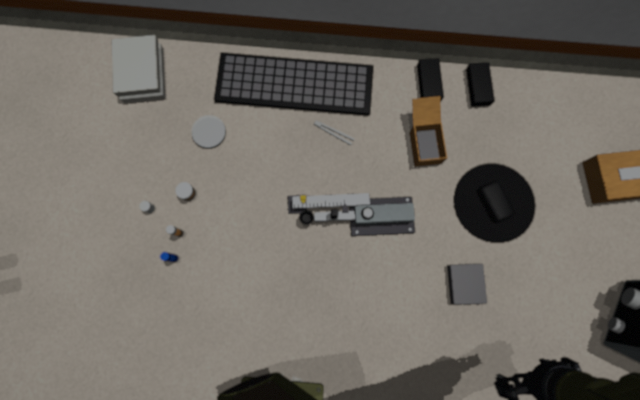

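View pics/side0.png

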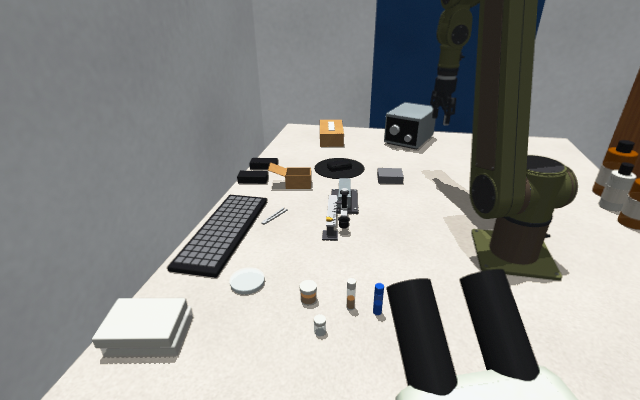

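View pics/wrist0.png

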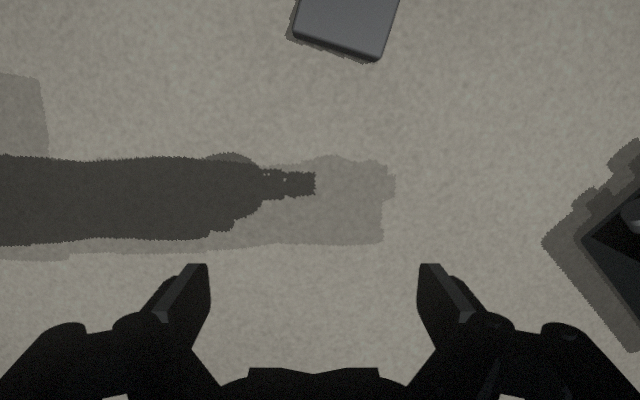

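Top view: stand runs (413,213)→(305,217) with the cup at about (306,217), post (334,215), button (367,213). The vial is near (172,231), with the blue look-alike at (168,257). I'll zoom in.

```bash
python3 - <<'E'
import cv2
a=cv2.imread('pics/top0.png');b=cv2.imread('pics/side0.png')
cv2.imwrite('pics/z1.png',cv2.resize(a[180:250,280:420],(800,400),interpolation=cv2.INTER_CUBIC))
cv2.imwrite('pics/z2.png',cv2.resize(a[170:270,120:220],(600,600),interpolation=cv2.INTER_CUBIC))
cv2.imwrite('pics/z3.png',cv2.resize(b[265:345,290:400],(770,560),interpolation=cv2.INTER_CUBIC))
cv2.imwrite('pics/z4.png',cv2.resize(b[170:245,300:375],(600,600),interpolation=cv2.INTER_CUBIC))
E
```

```text
(no output)
```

View pics/z1.png

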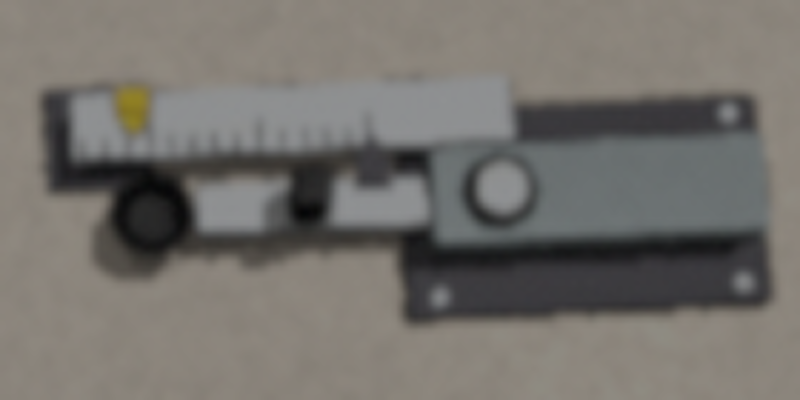

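View pics/z2.png

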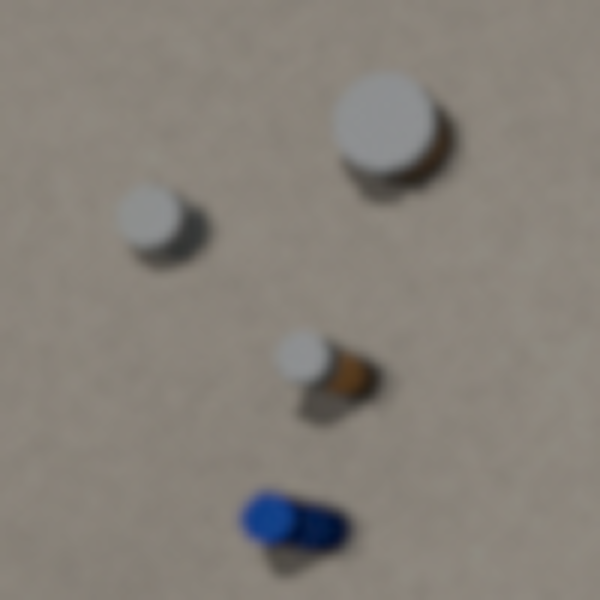

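View pics/z3.png

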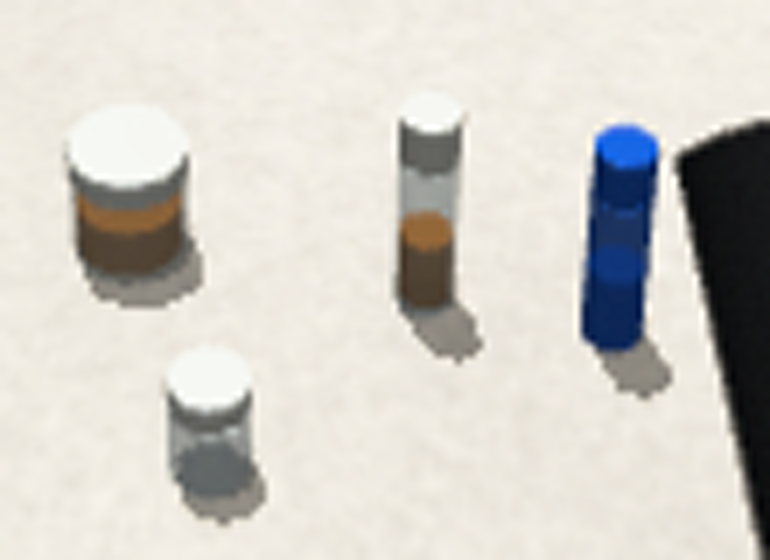

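View pics/z4.png

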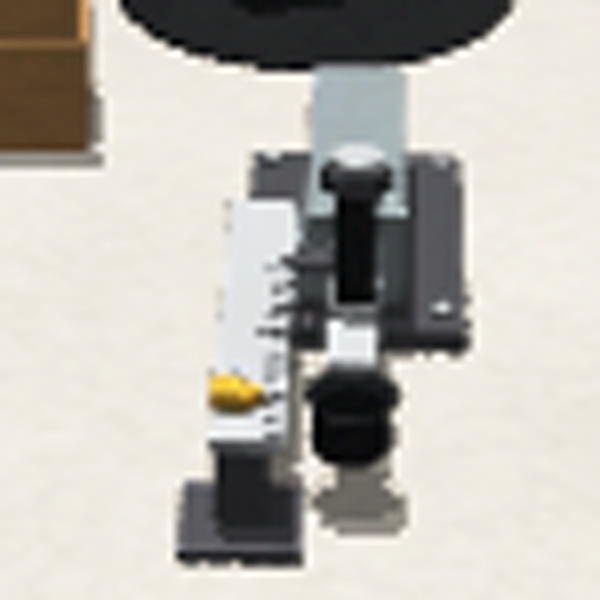

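```bash
python3 - <<'E'
from h import *
t=calibration('top');s=calibration('side')
def z1(x,y): return (280+(x+.5)/5.714-.5,180+(y+.5)/5.714-.5)
def z2(x,y): return (120+(x+.5)/6-.5,170+(y+.5)/6-.5)
def z3(x,y): return (290+(x+.5)/7-.5,265+(y+.5)/7-.5)
def z4(x,y): return (300+(x+.5)/8-.5,170+(y+.5)/8-.5)
print('vial top',plane(t,z2(303,357),.086),plane(s,z3(432,112),.086),tri(t,z2(303,357),s,z3(432,112)))
print('blue',plane(t,z2(270,518),.086));print('short',plane(t,z2(151,218),.042));print('jar',plane(t,z2(387,123),.048))
print('cup rim',plane(t,z1(152,214),.049))
print('button',plane(t,z1(501,188),.077))
print('post top',plane(t,z1(313,185),.106))
print('marker nose',plane(t,z1(134,133),.052), plane(s,z4(262,396),.052))
print('pointer',plane(t,z1(372,150),.052), plane(s,z4(283,258),.05))
a=plane(t,z1(433,195),.063);b=plane(t,z1(768,187),.063);print('housing ends',a,b,np.linalg.norm(a-b))
a=plane(t,z1(432,150),.063);b=plane(t,z1(765,133),.063);print('edge',a,b,np.degrees(np.arctan2(*(a-b)[[1,0]])))
E
```

```text
vial top [0.44016981 0.30886099 0.086     ] [0.43971178 0.30766016 0.086     ] (array([0.43985551, 0.30857519, 0.08681149]), np.float64(0.00047320877424008077))
blue [0.37398349 0.31193505 0.086     ]
short [0.49819015 0.39827992 0.042     ]
jar [0.54774392 0.3013978  0.048     ]
cup rim [ 0.50553909 -0.02118551  0.049     ]
button [ 0.52659031 -0.17378811  0.077     ]
post top [ 0.51569787 -0.09070535  0.106     ]
marker nose [ 0.54109872 -0.00973033  0.052     ] [ 0.54047496 -0.01197102  0.052     ]
pointer [ 0.54296005 -0.11724685  0.052     ] [ 0.55139683 -0.12836594  0.05      ]
housing ends [ 0.52313933 -0.1452922   0.063     ] [ 0.54009619 -0.29338602  0.063     ] 0.14906144856226192
edge [ 0.54335521 -0.14338062  0.063     ] [ 0.56438541 -0.29093043  0.063     ] 98.11170742422797
```

The geometry agrees: cup to button measures 154 mm against 155 expected, and the arm axis points at about 98°. The vial is at about (0.440, 0.308). I'll move there and turn the jaws across the arm.

arm_command:
  commands:
    - {"offset":[0.29,0.985,0],"spin":0.98}
    - {"offset":[0.29,0.985,0],"spin":0.98}
    - {"offset":[0.29,0.985,0],"spin":0.98}
    - {"offset":[0.29,0.985,0],"spin":0.98}
    - {"offset":[0.29,0.985,0],"spin":0.98}
  fingers: 0.6

```text
t: 0.78
eef_pos: [0.2672, -0.2831, 0.2451]
orientation: [0.877, 0.48, 0.0, -0.0]
wrist_force: [0.3, 0.2, 0.1]
opening: 0.0511
```

arm_command:
  commands:
    - {"offset":[0.29,0.985,0],"spin":0.98}
    - {"offset":[0.29,0.985,0],"spin":0.98}
    - {"offset":[0.29,0.985,0],"spin":0.98}
    - {"offset":[0.29,0.985,0],"spin":0.98}
    - {"offset":[0.29,0.985,0],"spin":0.98}

```text
t: 1.4
eef_pos: [0.3252, -0.0862, 0.2452]
orientation: [0.7, 0.714, 0.0, 0.0]
wrist_force: [0.7, -0.6, 0.1]
opening: 0.0514
```

arm_command:
  commands:
    - {"offset":[0.29,0.985,0],"spin":0.98}
    - {"offset":[0.29,0.985,0],"spin":0}
    - {"offset":[0.29,0.985,0],"spin":0}
    - {"offset":[0.29,0.985,0],"spin":0}
    - {"offset":[0.29,0.5,0],"spin":0}

```text
t: 2.02
eef_pos: [0.3832, 0.0918, 0.2451]
orientation: [0.658, 0.753, -0.0, -0.0]
wrist_force: [-0.1, -0.8, 0.1]
opening: 0.0515
```

arm_command:
  commands:
    - {"offset":[0.45,0.8,0],"spin":0}
    - {"offset":[0.45,0.8,0],"spin":0}
    - {"offset":[0.45,0.8,0],"spin":0}
    - {"offset":[0,0.8,0],"spin":0}
    - {"offset":[0,0,0],"spin":0}

```text
t: 2.65
eef_pos: [0.4372, 0.2197, 0.2448]
orientation: [0.658, 0.753, -0.0, -0.0]
wrist_force: [-0.3, 0.2, -0.4]
opening: 0.0513
```

```bash
python3 - <<'E'
from h import *
import json
c=calibration('wrist');im=grab_frame('wrist');cv2.imwrite('pics/w1.png',im)
json.dump({k:np.array(v).tolist() for k,v in c.items()},open('w1.json','w'))
print(telemetry.get_state()['eef_pos'], proj(c,[.44,.3086,.086]),proj(c,[.44,.3086,0]))
E
```

```text
[0.43682768 0.21841885 0.24479815] [[333.55228509  80.3834581 ]] [[328.86530335  85.34293236]]
```

View pics/w1.png

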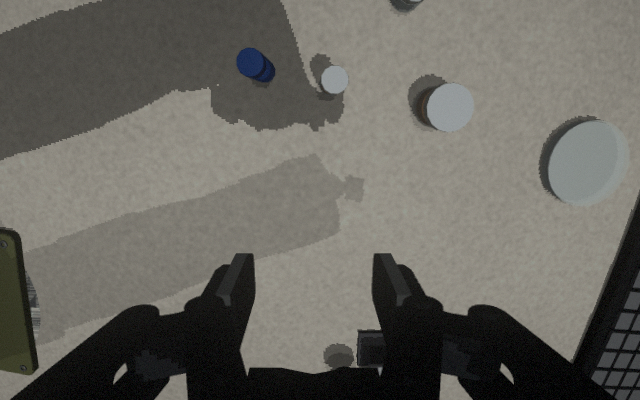

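Wrist view: white cap at about (334,79), against (333.5,80.4) predicted from the other two cameras, so the three agree. The blue one is at (252,62). I'll refine with a contour.

```bash
python3 - <<'E'
from h import *
import json
c=json.load(open('w1.json'));im=cv2.imread('pics/w1.png')
roi=im[60:100,312:358];g=cv2.cvtColor(roi,cv2.COLOR_BGR2GRAY);_,m=cv2.threshold(g,0,255,cv2.THRESH_OTSU)
print(_)
n,l,st,ce=cv2.connectedComponentsWithStats(m)
for i in range(1,n):
    if st[i,4]>100:
        p=ce[i]+[312,60];print(st[i],p,plane(c,p,.086))
E
```

```text
110.0
[   9    0   37   40 1189] [341.60555088  78.26156434] [0.44592354 0.31102178 0.086     ]
```

```bash
python3 - <<'E'
from h import *
import json
c=json.load(open('w1.json'));im=cv2.imread('pics/w1.png')
roi=im[60:100,312:358].astype(int);print(roi[19,20],roi[19,40])
for th in (8,12,16):
  d=roi-roi[19,20];m=(np.abs(d).max(2)<th*1.5).astype(np.uint8)
  n,l,st,ce=cv2.connectedComponentsWithStats(m);i=l[19,20]
  cs,_=cv2.findContours((l==i).astype(np.uint8),0,cv2.CHAIN_APPROX_NONE)
  (p,r)=cv2.minEnclosingCircle(cs[0]);p=np.array(p)+[312,60]
  print(th,st[i],ce[i]+[312,60],plane(c,ce[i]+[312,60],.086),p,r,plane(c,p,.086))
E
```

```text
[155 154 148] [131 139 143]
8 [ 10   6  26  27 559] [334.52057245  79.0822898 ] [0.44059657 0.30965807 0.086     ] [334.28260803  79.08695602] 13.60478401184082 [0.44041505 0.30962912 0.086     ]
12 [ 10   6  26  27 574] [334.57491289  79.03135889] [0.44063248 0.30970122 0.086     ] [334.5  79. ] 13.793214797973633 [0.44057169 0.30971616 0.086     ]
16 [ 10   6  36  34 708] [337.49293785  80.54378531] [0.44303529 0.30890583 0.086     ] [340.5  84. ] 21.569753646850586 [0.44573414 0.30668951 0.086     ]
```

arm_command:
  commands:
    - {"offset":[0.04,0.785,0],"spin":0}
    - {"offset":[0.04,0.75,0],"spin":0}
    - {"offset":[0,0.75,0],"spin":0}
    - {"offset":[0,0,-0.8],"spin":0}
    - {"offset":[0,0,-1],"spin":0}

```text
t: 3.32
eef_pos: [0.441, 0.3091, 0.1734]
orientation: [0.659, 0.752, 0.001, 0.001]
wrist_force: [-0.5, 0.4, -0.9]
opening: 0.0513
```

```bash
python3 - <<'E'
from h import *
c=calibration('wrist');im=grab_frame('wrist');s=grab_frame('side')
print(telemetry.get_state()['eef_pos'])
s=cv2.resize(s[220:340,280:420],(560,480),interpolation=cv2.INTER_CUBIC)
cv2.imwrite('pics/w2.png',im);cv2.imwrite('pics/s2.png',s)
E
```

```text
[0.43726806 0.3062417  0.16939931]
```

View pics/w2.png

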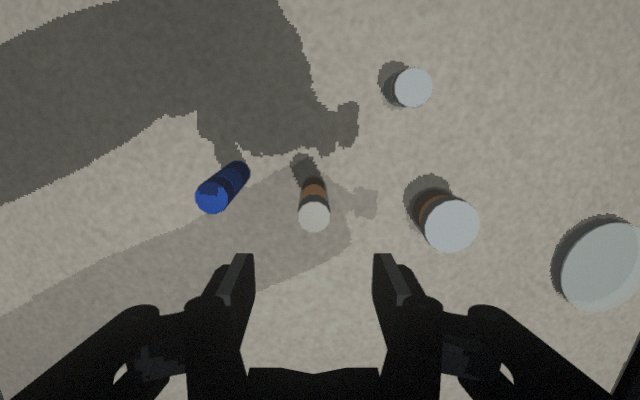

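View pics/s2.png

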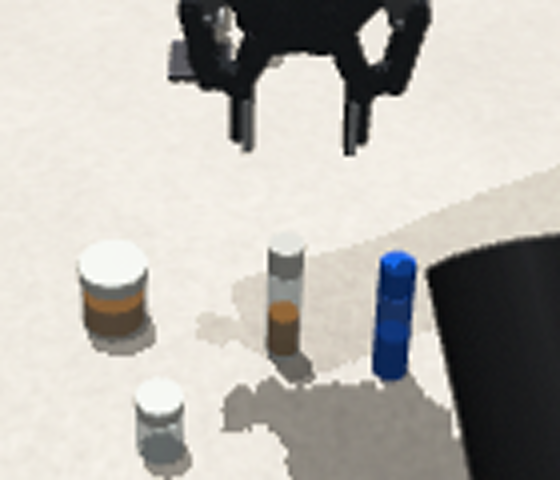

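Side view: the open fingers straddle the vial's axis. The wrist view shows the cap at (314,216), between the fingers. I'll settle and re-check the pose reading.

arm_command:
  commands:
    - {"offset":[0,0,0],"spin":0}
    - {"offset":[0,0,0],"spin":0}

```text
t: 3.68
eef_pos: [0.4415, 0.3098, 0.1752]
orientation: [0.659, 0.752, 0.002, 0.0]
wrist_force: [0.7, 0.0, -0.1]
opening: 0.051
```

```bash
python3 - <<'E'
from h import *
c=calibration('wrist')
print(telemetry.get_state()['eef_pos'],telemetry.get_state()['eef_pos'])
im=grab_frame('wrist');print(telemetry.get_state()['eef_pos'],telemetry.get_state()['wrist_force'])
p0=proj(c,[.4403,.309,.086])[0];print(p0)
x,y=320,int(p0[1])
roi=im.astype(int);d=np.abs(roi-roi[int(p0[1]),int(p0[0])]).max(2)<14
n,l,st,ce=cv2.connectedComponentsWithStats(d.astype(np.uint8));i=l[int(p0[1]),int(p0[0])]
print(st[i],ce[i],plane(c,ce[i],.086))
# where the TCP-axis point at z=.086 projects
R=np.array(c['R']);print('cam',-R.T@np.array(c['t']))
E
```

```text
[0.4415491  0.30980505 0.17523778] [0.4415491  0.30980505 0.17523778]
[0.4415428  0.30992529 0.17519256] [0.07040323 0.30891064 0.61878581]
[311.82734073 217.59641224]
[298 203  30  30 721] [312.51872399 217.0221914 ] [0.44069249 0.30944724 0.086     ]
cam [0.43092317 0.38050046 0.30451782]
```

arm_command:
  commands:
    - {"offset":[-0.025,-0.015,-0.75],"spin":0}
    - {"offset":[0,0,-0.85],"spin":0}
    - {"offset":[0,0,-0.85],"spin":0}
    - {"offset":[0,0,-0.6],"spin":0}
    - {"offset":[0,0,0],"spin":0}

```text
t: 4.35
eef_pos: [0.4404, 0.3095, 0.0518]
orientation: [0.659, 0.752, 0.001, 0.0]
wrist_force: [-0.1, -0.0, 0.7]
opening: 0.0512
```

arm_command:
  commands:
    - {"offset":[0,0,0],"spin":0}
    - {"offset":[0,0,0],"spin":0}
    - {"offset":[0,0,0],"spin":0}
    - {"offset":[0,0,0],"spin":0}
  fingers: 0

```text
t: 4.85
eef_pos: [0.44, 0.3093, 0.0522]
orientation: [0.659, 0.752, 0.001, 0.0]
wrist_force: [-0.2, -0.3, 5.2]
opening: 0.0204
```

```bash
python3 - <<'E'
from h import *
im=grab_frame('wrist');s=grab_frame('side')
print(telemetry.get_state())
s=cv2.resize(s[220:340,280:420],(560,480),interpolation=cv2.INTER_CUBIC)
cv2.imwrite('pics/w3.png',im);cv2.imwrite('pics/s3.png',s)
E
```

```text
{'t': 4.95, 'qpos': array([ 6.12726968e-01,  4.35858606e-01, -4.24199864e-01,  7.09003438e-01,
       -2.90020701e-05,  2.05091733e+00]), 'qd': array([ 0.00149474, -0.00203822,  0.00251627, -0.00079868,  0.00021395,
        0.00068759]), 'joint_efforts': array([ 8.65677861e-02, -4.18117797e+01,  1.85439599e+01, -2.17661429e-01,
        4.61438159e-02, -3.36853627e-03]), 'eef_pos': array([0.4399839 , 0.30929152, 0.05217553]), 'orientation': array([6.58703916e-01, 7.52401753e-01, 8.39131836e-04, 2.19362638e-04]), 'wrist_force': array([ 0.56922663, -0.22642566,  5.82675565]), 'wrist_torque': array([-0.10051955,  0.04925525,  0.02880246]), 'opening': 0.02050880508526909}
```

View pics/s3.png

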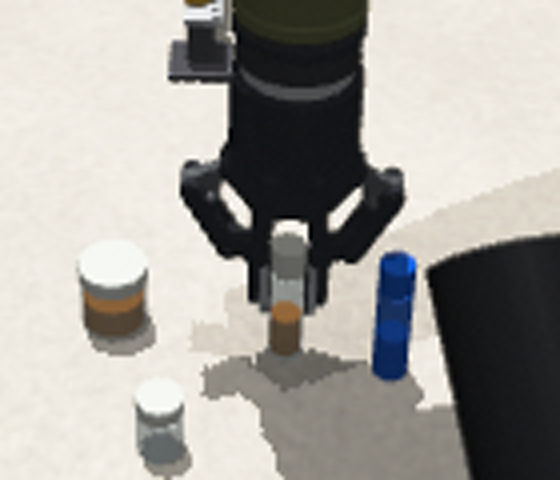

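View pics/w3.png

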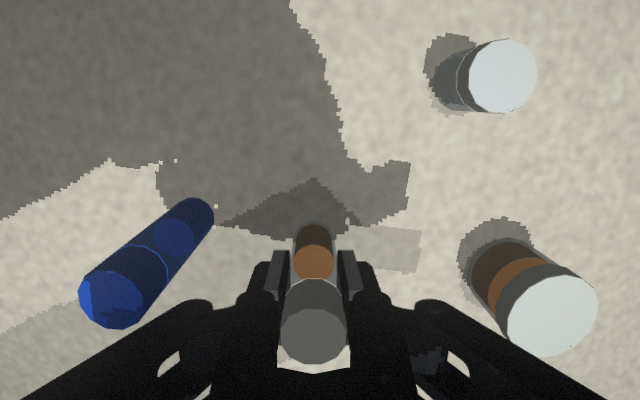

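Gripped: opening 20 mm, vial upright between the pads, clear of the blue one. I'll lift and carry it past the cup so the wrist camera (on the +y side) can see the cup.

arm_command:
  commands:
    - {"offset":[0,0,0.4],"spin":0}
    - {"offset":[0,0,1],"spin":0}
    - {"offset":[0,0,1],"spin":0}
    - {"offset":[0,0,1],"spin":0}
    - {"offset":[0,0,1],"spin":0}

```text
t: 5.58
eef_pos: [0.4389, 0.3086, 0.2283]
orientation: [0.659, 0.752, -0.0, -0.0]
wrist_force: [0.5, 0.9, -1.0]
opening: 0.0208
```

arm_command:
  commands:
    - {"offset":[0.2,-0.9,0.2],"spin":0}
    - {"offset":[0.2,-0.9,0],"spin":0}
    - {"offset":[0.2,-0.9,0],"spin":0}
    - {"offset":[0.2,-0.9,0],"spin":0}
    - {"offset":[0.2,-0.9,0],"spin":0}

```text
t: 6.2
eef_pos: [0.4791, 0.1276, 0.2349]
orientation: [0.659, 0.752, -0.0, -0.0]
wrist_force: [-0.2, 0.0, -0.6]
opening: 0.0203
```

arm_command:
  commands:
    - {"offset":[0.2,-0.9,0],"spin":0}
    - {"offset":[0.2,-0.9,0],"spin":0}
    - {"offset":[0.2,-0.9,0],"spin":0}
    - {"offset":[0.2,-0.9,0],"spin":0}
    - {"offset":[0.1,-0.9,0],"spin":0}

```text
t: 6.82
eef_pos: [0.5153, -0.0523, 0.2349]
orientation: [0.659, 0.752, -0.0, -0.0]
wrist_force: [0.2, -0.1, -0.3]
opening: 0.0209
```

arm_command:
  commands:
    - {"offset":[0,-0.9,0],"spin":0}
    - {"offset":[0,0,0],"spin":0}
    - {"offset":[0,0,0],"spin":0}
    - {"offset":[0,0,0],"spin":0}

```text
t: 7.32
eef_pos: [0.5152, -0.0862, 0.2352]
orientation: [0.658, 0.753, 0.0, -0.0]
wrist_force: [-0.0, 0.1, -1.5]
opening: 0.0203
```

```bash
python3 - <<'E'
from h import *
import json
c=calibration('wrist');print(telemetry.get_state()['eef_pos']);im=grab_frame('wrist');s=grab_frame('side')
cv2.imwrite('pics/w4.png',im);cv2.imwrite('pics/s4.png',s)
json.dump({k:np.array(v).tolist() for k,v in c.items()},open('w4.json','w'))
print(telemetry.get_state()['wrist_force'],proj(c,[.5055,-.0212,.049]))
E
```

```text
[ 0.51518614 -0.08617425  0.23518384]
[ 0.21456349  0.20569872 -0.57300599] [[313.16482761 109.01814926]]
```

View pics/w4.png

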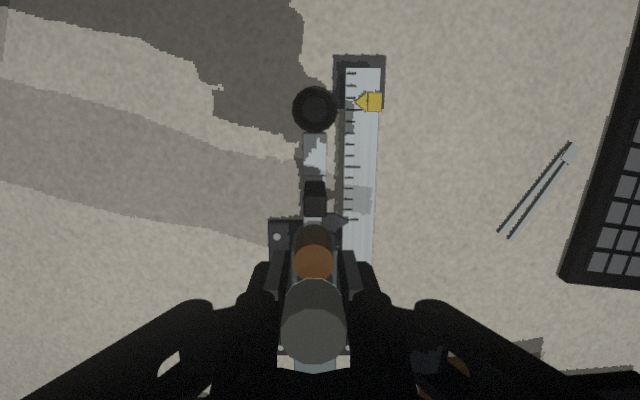

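View pics/s4.png

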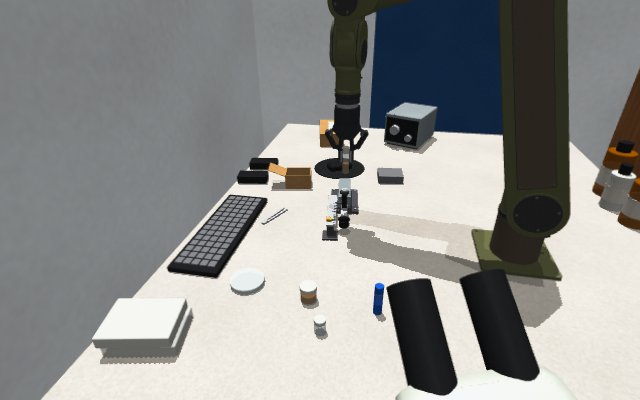

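The wrist view shows the cup at about (315,109), marker nose (355,102), post (315,190) and pointer (340,222). I'll zoom in and measure.

```bash
python3 - <<'E'
from h import *
import json
c=json.load(open('w4.json'));im=cv2.imread('pics/w4.png')
cv2.imwrite('pics/z5.png',cv2.resize(im[75:255,260:400],(560,720)[:2] if 0 else (467,600),interpolation=cv2.INTER_CUBIC))
g=cv2.cvtColor(im,cv2.COLOR_BGR2GRAY)
r=g[82:134,288:340]
for th in (25,35,45,55):
    m=(r<th).astype(np.uint8);m=cv2.morphologyEx(m,cv2.MORPH_OPEN,np.ones((5,5)))
    cs,_=cv2.findContours(m,0,cv2.CHAIN_APPROX_NONE);cs=max(cs,key=cv2.contourArea)
    p,rr=cv2.minEnclosingCircle(cs);M=cv2.moments(cs);q=np.array([M['m10']/M['m00'],M['m01']/M['m00']])+[288,82];e=cv2.fitEllipse(cs)
    print(th,np.array(p)+[288,82],rr,q,np.array(e[0])+[288,82],e[1],plane(c,q,.049))
E
```

```text
Traceback (most recent call last):
ValueError: max() iterable argument is empty
```

View pics/z5.png

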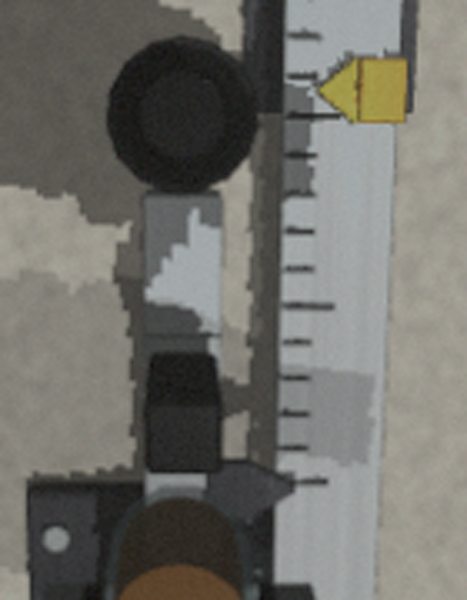

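```bash
cat > meas.py <<'E'
from h import *
import json
c=json.load(open('w4.json'));im=cv2.imread('pics/w4.png')
g=cv2.GaussianBlur(cv2.cvtColor(im,cv2.COLOR_BGR2GRAY),(3,3),0)
r=g[82:134,288:340];print(g[109,314],g[109,298],g[90,290])
for th in (40,50,60):
    m=(r<th).astype(np.uint8);m=cv2.morphologyEx(m,cv2.MORPH_OPEN,np.ones((7,7)))
    cs,_=cv2.findContours(m,0,cv2.CHAIN_APPROX_NONE)
    if not cs: continue
    cs=max(cs,key=cv2.contourArea);p,rr=cv2.minEnclosingCircle(cs);e=cv2.fitEllipse(cs)
    q=np.array(e[0])+[288,82]
    print(th,np.array(p)+[288,82],rr,q,e[1],plane(c,q,.049))
def z5(x,y): return (260+(x+.5)/3.3357-.5,75+(y+.5)/3.3333-.5)
print('inner',plane(c,z5(182,116),.034),'rim',plane(c,z5(182.5,113),.049))
a=plane(c,z5(319,91),.052);b=plane(c,z5(296,487),.051);print('nose',a,'ptr',b)
u=np.array([-np.sin(np.radians(7.9)),np.cos(np.radians(7.9)),0]);print('travel',(a-b)@u)
print('post top',plane(c,z5(183,381),.106))
E
python3 meas.py
```

```text
35 27 89
40 [313.5 109.5] 22.4611759185791 [313.84264946 109.46970558] (42.0489501953125, 43.2385139465332) [ 0.50613043 -0.02149749  0.049     ]
50 [318.46385574 106.45180702] 27.608112335205078 [315.79816055 108.13761711] (42.74119567871094, 50.90314865112305) [ 0.50764894 -0.02016116  0.049     ]
60 [320.11363602 105.42499924] 30.09038543701172 [316.12727165 107.347229  ] (42.790550231933594, 55.13507080078125) [ 0.5078393  -0.01946578  0.049     ]
inner [ 0.50652142 -0.02172995  0.034     ] rim [ 0.50646879 -0.02067158  0.049     ]
nose [ 0.54019898 -0.01043344  0.052     ] ptr [ 0.55165785 -0.11679907  0.051     ]
travel 0.10693112164352327
post top [ 0.51419839 -0.07758556  0.106     ]
```

arm_command:
  commands:
    - {"offset":[-0.1,0.8,0],"spin":0}
    - {"offset":[-0.135,0.82,0],"spin":0}
    - {"offset":[0,0,0],"spin":0}
    - {"offset":[0,0,-0.75],"spin":0}
    - {"offset":[0,0,-0.75],"spin":0}

```text
t: 8.05
eef_pos: [0.5067, -0.0224, 0.1751]
orientation: [0.658, 0.753, 0.0, 0.001]
wrist_force: [0.2, 0.8, -0.1]
opening: 0.0204
```

arm_command:
  commands:
    - {"offset":[0,0,-0.75],"spin":0}
    - {"offset":[0,0,-0.75],"spin":0}
    - {"offset":[0,0,0],"spin":0}
    - {"offset":[0,0,0],"spin":0}

```text
t: 8.55
eef_pos: [0.5068, -0.0225, 0.1162]
orientation: [0.659, 0.752, 0.0, 0.001]
wrist_force: [-0.5, -0.2, 0.4]
opening: 0.0204
```

```bash
python3 - <<'E'
from h import *
c=calibration('side');print(telemetry.get_state()['eef_pos']);im=grab_frame('wrist');s=grab_frame('side')
a=cv2.resize(s[150:260,290:400],(600,600),interpolation=cv2.INTER_CUBIC)
cv2.imwrite('pics/s5.png',a);cv2.imwrite('pics/w5.png',im)
E
```

```text
[ 0.50675662 -0.02252382  0.11623631]
```

View pics/s5.png

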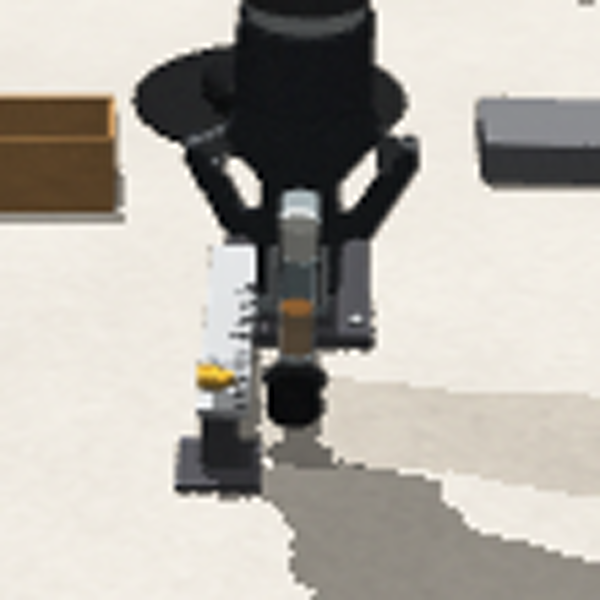

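View pics/w5.png

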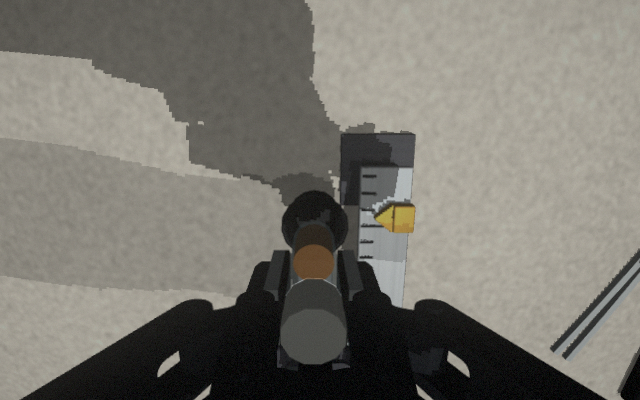

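Aligned in both views: vial and cup at column 296 in the side zoom, and at 314 and 315 in the wrist view. Inserting slowly.

arm_command:
  commands:
    - {"offset":[-0.015,0.025,-0.15],"spin":0}
    - {"offset":[0,0,-0.15],"spin":0}
    - {"offset":[0,0,-0.15],"spin":0}
    - {"offset":[0,0,-0.1],"spin":0}
    - {"offset":[0,0,0],"spin":0}

```text
t: 9.28
eef_pos: [0.5059, -0.0213, 0.0931]
orientation: [0.659, 0.752, 0.0, 0.0]
wrist_force: [1.7, -0.1, -1.1]
opening: 0.0206
```

arm_command:
  commands:
    - {"offset":[0,0,-0.1],"spin":0}
    - {"offset":[0,0,-0.1],"spin":0}
    - {"offset":[0,0,-0.08],"spin":0}
    - {"offset":[0,0,0],"spin":0}

```text
t: 9.78
eef_pos: [0.5059, -0.0214, 0.082]
orientation: [0.659, 0.752, 0.0, 0.0]
wrist_force: [3.8, -0.4, -2.3]
opening: 0.0207
```

arm_command:
  commands:
    - {"offset":[0.02,0,-0.03],"spin":0}
    - {"offset":[0,0,0],"spin":0}

```text
t: 10.02
eef_pos: [0.5061, -0.0213, 0.0811]
orientation: [0.659, 0.752, -0.0, -0.0]
wrist_force: [1.2, 0.5, 2.0]
opening: 0.0205
```

```bash
python3 - <<'E'
from h import *
S=telemetry.get_state();print(S['eef_pos'],S['wrist_force'],S['wrist_torque']);im=grab_frame('wrist');s=grab_frame('side')
a=cv2.resize(s[170:250,300:380],(600,600),interpolation=cv2.INTER_CUBIC)
cv2.imwrite('pics/s6.png',a);cv2.imwrite('pics/w6.png',im)
E
```

```text
[ 0.50606767 -0.02134159  0.08108882] [1.23437654 0.49247615 1.95839217] [-0.03989443 -0.26697909  0.03537915]
```

View pics/s6.png

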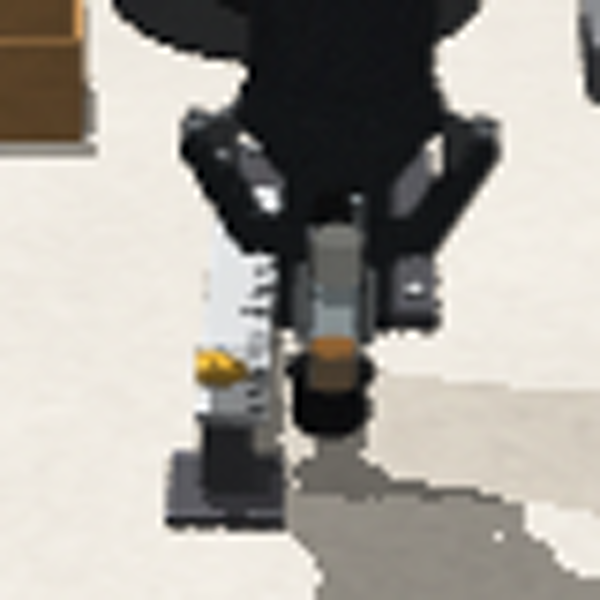

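Vial is in the cup: TCP z 0.0811 against 0.0812 expected at full seat, and the floor contact shows in Fz. Releasing and rising.

arm_command:
  commands:
    - {"offset":[0,0,0],"spin":0}
    - {"offset":[0,0,0],"spin":0}
    - {"offset":[0,0,0],"spin":0}
    - {"offset":[0,0,0.2],"spin":0}
    - {"offset":[0,0,0.5],"spin":0}
  fingers: 0.55

```text
t: 10.75
eef_pos: [0.5052, -0.0213, 0.1088]
orientation: [0.659, 0.752, -0.001, -0.001]
wrist_force: [0.3, -0.3, 0.2]
opening: 0.0465
```

arm_command:
  commands:
    - {"offset":[0,0,1],"spin":0}
    - {"offset":[0,0,1],"spin":0}
    - {"offset":[0,0,1],"spin":0}
    - {"offset":[0.03,-0.9,0],"spin":0}
    - {"offset":[0.03,-0.9,0],"spin":0}

```text
t: 11.38
eef_pos: [0.5091, -0.0939, 0.2304]
orientation: [0.658, 0.753, 0.001, 0.001]
wrist_force: [0.8, 1.0, -1.4]
opening: 0.047
```

arm_command:
  commands:
    - {"offset":[0.03,-0.9,0],"spin":0}
    - {"offset":[0.07,0,0],"spin":0}
    - {"offset":[0,0,0],"spin":0}
  fingers: 0

```text
t: 11.75
eef_pos: [0.5126, -0.129, 0.2291]
orientation: [0.659, 0.752, 0.0, -0.0]
wrist_force: [0.2, 0.1, 0.6]
opening: 0.0002
```

```bash
python3 - <<'E'
from h import *
import json
c=calibration('wrist');S=telemetry.get_state();print(S['eef_pos'],S['wrist_force']);im=grab_frame('wrist');s=grab_frame('side')
json.dump({k:np.array(v).tolist() for k,v in c.items()},open('w7.json','w'))
a=cv2.resize(s[170:250,300:380],(600,600),interpolation=cv2.INTER_CUBIC)
cv2.imwrite('pics/s7.png',a);cv2.imwrite('pics/w7.png',im)
E
```

```text
[ 0.51259551 -0.12904028  0.22911625] [0.1597763  0.07711063 0.63767085]
```

View pics/s7.png

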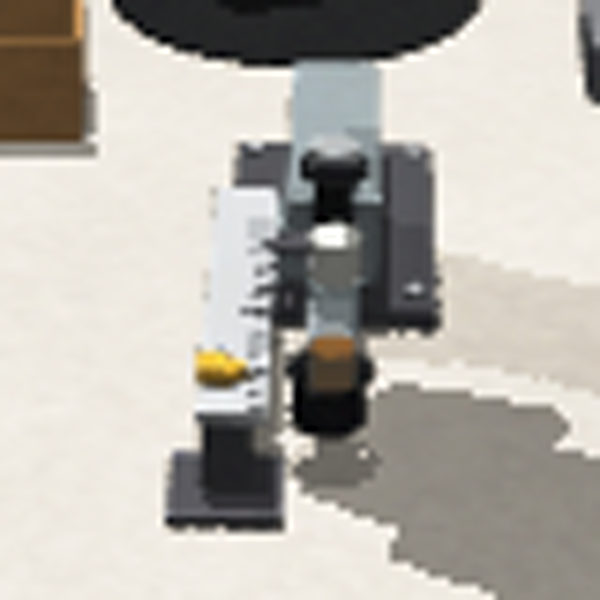

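View pics/w7.png

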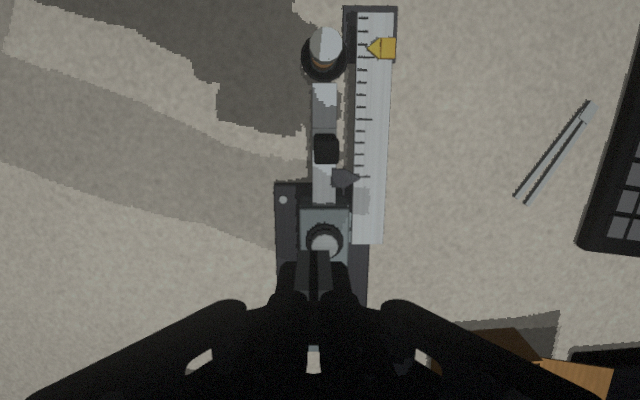

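The vial stands upright in the cup. The wrist view shows button (324,241), post (326,149), pointer (358,178), nose (367,48). I'll check the seat height and measure button and post.

```bash
python3 - <<'E'
from h import *
import json
c=json.load(open('w7.json'));s=calibration('side');im=cv2.imread('pics/w7.png')
def z4(x,y): return (300+(x+.5)/7.5-.5,170+(y+.5)/7.5-.5)
# vial cap top: predicted projection if seated
print('cap side meas',z4(331,237),'pred',proj(s,[.506,-.0213,.115]), 'if 15mm high',proj(s,[.506,-.0213,.130]))
print('cap wrist plane',plane(c,(325,46),.115), tri(c,(325,46),s,z4(331,237)))
x=im[120:265,280:380];cv2.imwrite('pics/z7.png',cv2.resize(x,None,fx=4,fy=4,interpolation=cv2.INTER_CUBIC))
E
```

```text
cap side meas (343.7, 201.16666666666666) pred [[343.91900877 201.3486443 ]] if 15mm high [[344.03103845 197.10599308]]
cap wrist plane [ 0.50517091 -0.02258982  0.115     ] (array([ 0.5060083 , -0.02248026,  0.1149456 ]), np.float64(0.001685054501416014))
```

View pics/z7.png

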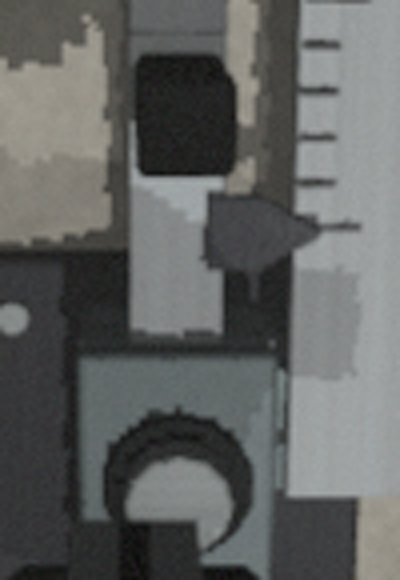

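Cap top triangulates to 115 mm, so the vial is fully seated.

```bash
python3 - <<'E'
from h import *
import json
c=json.load(open('w7.json'))
def z(x,y): return (280+(x+.5)/4-.5,120+(y+.5)/4-.5)
print('post top',plane(c,z(185,115),.106));print('button',plane(c,z(181,512),.077))
u=np.array([-np.sin(np.radians(7.9)),np.cos(np.radians(7.9)),0])
cup=np.array([.506,-.0213,0]);print('exp post',cup-70*.001*u,'exp button',cup-.155*u)
n=plane(c,(367,48),.052);p=plane(c,z(322,228),.051);print(n,p,(n-p)@u)
E
```

```text
post top [ 0.5154921  -0.08855709  0.106     ]
button [ 0.52827909 -0.17599402  0.077     ]
exp post [ 0.51562112 -0.09063566  0.        ] exp button [ 0.5273039  -0.17482897  0.        ]
[ 0.53973514 -0.01018727  0.052     ] [ 0.55191139 -0.11574268  0.051     ] 0.10622718390478063
```

arm_command:
  commands:
    - {"offset":[0.185,-0.57,0],"spin":0}
    - {"offset":[0.185,-0.575,0],"spin":0}
    - {"offset":[0,0,-1],"spin":0}
    - {"offset":[0,0,-1],"spin":0}
    - {"offset":[0,0,-0.9],"spin":0}

```text
t: 12.48
eef_pos: [0.5278, -0.1766, 0.1115]
orientation: [0.659, 0.752, -0.0, 0.0]
wrist_force: [0.7, 0.2, 0.2]
opening: 0.0002
```

arm_command:
  commands:
    - {"offset":[0,0,0],"spin":0}
    - {"offset":[0,0,-0.2],"spin":0}
    - {"offset":[0,0,-0.1],"spin":0}
    - {"offset":[0,0,0],"spin":0}

```text
t: 12.98
eef_pos: [0.5279, -0.1753, 0.1016]
orientation: [0.659, 0.752, 0.0, 0.001]
wrist_force: [0.1, 0.1, -0.0]
opening: 0.0001
```

arm_command:
  commands:
    - {"offset":[0,0,-0.15],"spin":0}
    - {"offset":[0,0,-0.1],"spin":0}
    - {"offset":[0,0,-0.05],"spin":0}
    - {"offset":[0,0,0],"spin":0}

```text
t: 13.48
eef_pos: [0.5273, -0.1751, 0.0888]
orientation: [0.659, 0.752, -0.0, -0.0]
wrist_force: [-0.6, -0.4, -0.6]
opening: -0.0002
```

arm_command:
  commands:
    - {"offset":[0,0,-0.05],"spin":0}
    - {"offset":[0,0,-0.05],"spin":0}
    - {"offset":[0,0,0],"spin":0}

```text
t: 13.85
eef_pos: [0.5273, -0.1751, 0.0847]
orientation: [0.659, 0.752, -0.0, -0.0]
wrist_force: [-0.1, 0.3, 0.2]
opening: -0.0
```

arm_command:
  commands:
    - {"offset":[0,0,-0.05],"spin":0}
    - {"offset":[0,0,0],"spin":0}

```text
t: 14.1
eef_pos: [0.5273, -0.1751, 0.083]
orientation: [0.659, 0.752, 0.0, -0.0]
wrist_force: [-1.0, 0.3, 3.4]
opening: -0.0
```

```bash
python3 - <<'E'
from h import *
c=calibration('wrist');S=telemetry.get_state();print(S['eef_pos'],S['wrist_force']);im=grab_frame('wrist');s=grab_frame('side')
a=cv2.resize(s[150:250,290:390],(600,600),interpolation=cv2.INTER_CUBIC)
cv2.imwrite('pics/s8.png',a);cv2.imwrite('pics/w8.png',im)
E
```

```text
[ 0.52730639 -0.17505736  0.08304654] [-0.9524531   0.33105422  3.37960898]
```

View pics/w8.png

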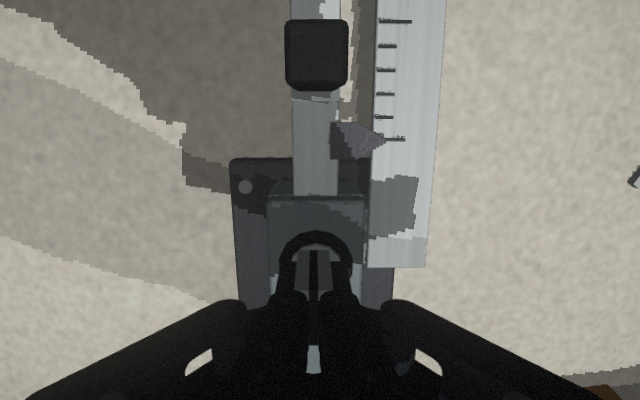

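View pics/s8.png

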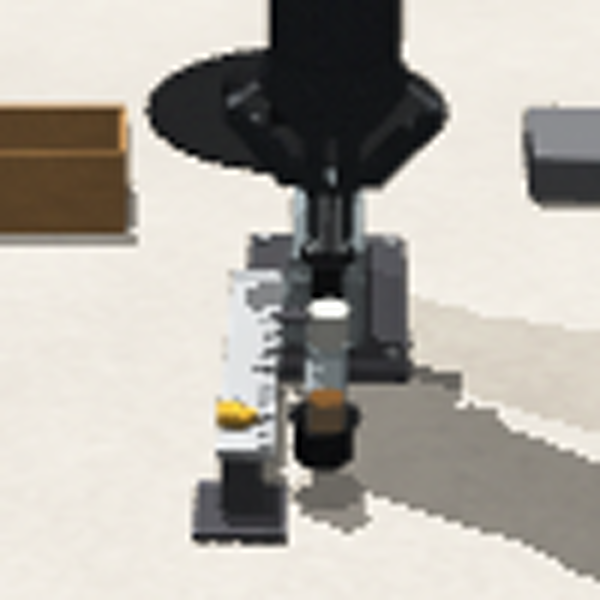

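The fingers are on the button and contact has begun (3.4 N). I'll keep pressing until the force shows the hard stop.

arm_command:
  commands:
    - {"offset":[0,0,-0.05],"spin":0}
    - {"offset":[0,0,0],"spin":0}

```text
t: 14.45
eef_pos: [0.5274, -0.1751, 0.0829]
orientation: [0.659, 0.752, 0.0, 0.0]
wrist_force: [-5.0, 1.9, 16.3]
opening: 0.0003
```

arm_command:
  commands:
    - {"offset":[0,0,-0.05],"spin":0}
    - {"offset":[0,0,0],"spin":0}

```text
t: 14.7
eef_pos: [0.5274, -0.1751, 0.0828]
orientation: [0.659, 0.752, 0.0, 0.001]
wrist_force: [-9.5, 2.9, 29.1]
opening: -0.0
```

arm_command:
  commands:
    - {"offset":[0,0,-0.05],"spin":0}
    - {"offset":[0,0,0],"spin":0}

```text
t: 14.95
eef_pos: [0.5275, -0.1751, 0.0826]
orientation: [0.659, 0.752, 0.001, 0.001]
wrist_force: [-12.8, 4.8, 41.5]
opening: 0.0005
```

Hard stop reached: tips at 68.6 mm against 69 expected for fully down, with force rising steeply. Rising and moving over the post.

arm_command:
  commands:
    - {"offset":[0,0,0.5],"spin":0}
    - {"offset":[0,0,1],"spin":0}
    - {"offset":[0,0,0.9],"spin":0}
    - {"offset":[-0.1,0.7,0],"spin":0}
    - {"offset":[-0.1,0.7,0],"spin":0}
  fingers: 0.0

```text
t: 15.58
eef_pos: [0.5198, -0.1189, 0.1732]
orientation: [0.659, 0.752, 0.0, 0.001]
wrist_force: [-0.8, 0.1, 0.1]
opening: -0.0002
```

arm_command:
  commands:
    - {"offset":[-0.095,0.71,0],"spin":0}
    - {"offset":[0,0,0],"spin":0}
    - {"offset":[0,0,0],"spin":0}
  fingers: 0.55

```text
t: 15.95
eef_pos: [0.5158, -0.0912, 0.1727]
orientation: [0.659, 0.752, -0.0, 0.0]
wrist_force: [0.4, -0.7, 0.5]
opening: 0.0468
```

```bash
python3 - <<'E'
from h import *
c=calibration('wrist');S=telemetry.get_state();print(S['eef_pos'],S['wrist_force'],S['opening']);im=grab_frame('wrist');s=grab_frame('side')
a=cv2.resize(s[150:250,290:390],(600,600),interpolation=cv2.INTER_CUBIC)
cv2.imwrite('pics/s9.png',a);cv2.imwrite('pics/w9.png',im)
E
```

```text
[ 0.51584958 -0.09115803  0.17274434] [ 0.35149634 -0.70661612  0.47486205] 0.04684048583813021
```

View pics/w9.png

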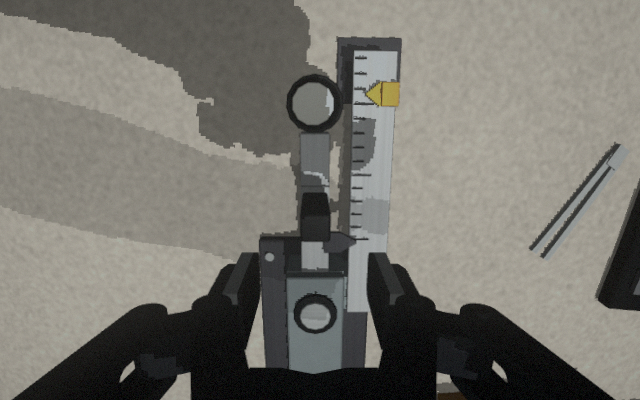

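View pics/s9.png

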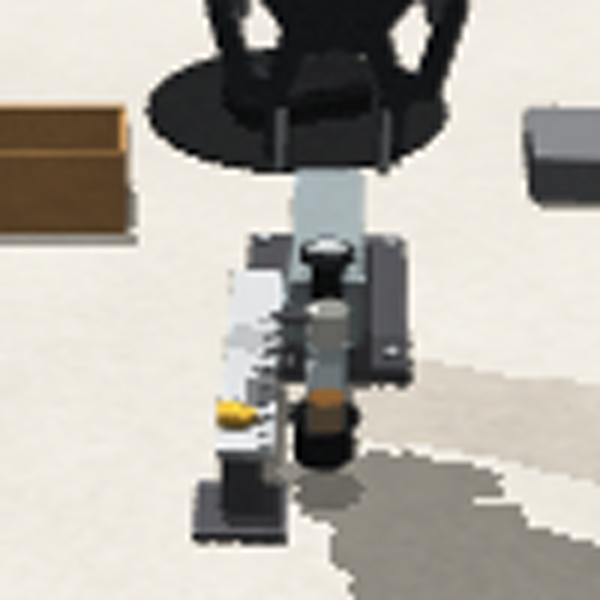

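The vial stands concentric in the cup (314,103) and the post sits between the fingers. Descending to grip.

arm_command:
  commands:
    - {"offset":[0,0.01,-0.6],"spin":0}
    - {"offset":[0,0,-0.7],"spin":0}
    - {"offset":[0,0,-0.6],"spin":0}
    - {"offset":[0,0,-0.44],"spin":0}
    - {"offset":[0,0,0],"spin":0}

```text
t: 16.68
eef_pos: [0.5144, -0.0909, 0.0779]
orientation: [0.659, 0.752, -0.001, -0.001]
wrist_force: [-0.5, 0.2, 0.3]
opening: 0.047
```

arm_command:
  commands:
    - {"offset":[0,0,0],"spin":0}
    - {"offset":[0,0,0],"spin":0}
    - {"offset":[0,0,0],"spin":0}
    - {"offset":[0,0,0],"spin":0}
  fingers: 0

```text
t: 17.18
eef_pos: [0.5169, -0.0907, 0.0803]
orientation: [0.659, 0.752, 0.001, 0.001]
wrist_force: [2.3, -1.6, 4.6]
opening: 0.0171
```

```bash
python3 - <<'E'
from h import *
c=calibration('wrist');S=telemetry.get_state();print(S['eef_pos'],S['wrist_force'],S['opening']);im=grab_frame('wrist')
cv2.imwrite('pics/w10.png',im)
E
```

```text
[ 0.51688087 -0.09072005  0.08032678] [ 2.27967824 -1.582193    4.64351124] 0.01713276573442446
```

View pics/w10.png

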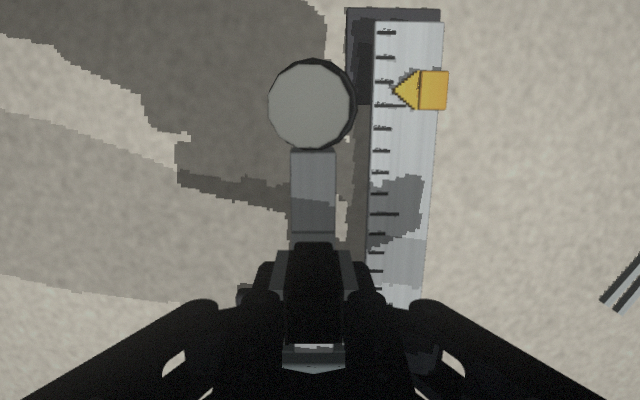

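Grip is on the post (opening 17 mm). Pulling gently along the arm's axis.

arm_command:
  commands:
    - {"offset":[-0.014,0.1,0],"spin":0}
    - {"offset":[-0.028,0.2,0],"spin":0}
    - {"offset":[-0.035,0.25,0],"spin":0}
    - {"offset":[-0.028,0.2,0],"spin":0}
    - {"offset":[-0.014,0.1,0],"spin":0}

```text
t: 17.85
eef_pos: [0.5123, -0.0572, 0.0803]
orientation: [0.659, 0.752, -0.0, 0.002]
wrist_force: [2.9, -4.2, 5.2]
opening: 0.0171
```

```bash
python3 - <<'E'
from h import *
c=calibration('wrist');S=telemetry.get_state();print(S['eef_pos'],S['wrist_force'],S['wrist_torque'],S['opening']);im=grab_frame('wrist')
s=grab_frame('side')
a=cv2.resize(s[170:270,290:390],(600,600),interpolation=cv2.INTER_CUBIC)
cv2.imwrite('pics/w11.png',im);cv2.imwrite('pics/s11.png',a)
E
```

```text
[ 0.5122824  -0.0572153   0.08027906] [ 2.89854932 -4.19289137  5.16625678] [-0.82090151 -0.14513636  0.05886113] 0.017078750811955378
```

View pics/w11.png

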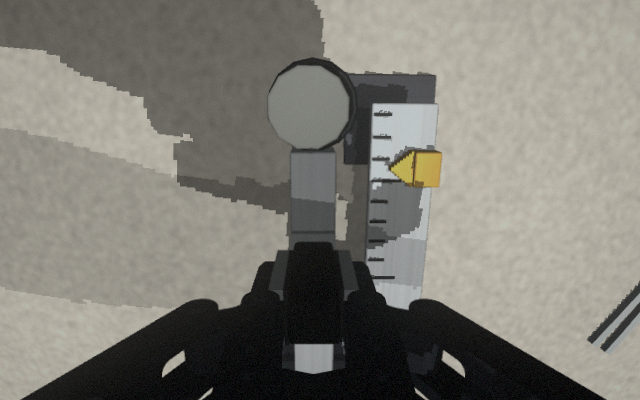

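View pics/s11.png

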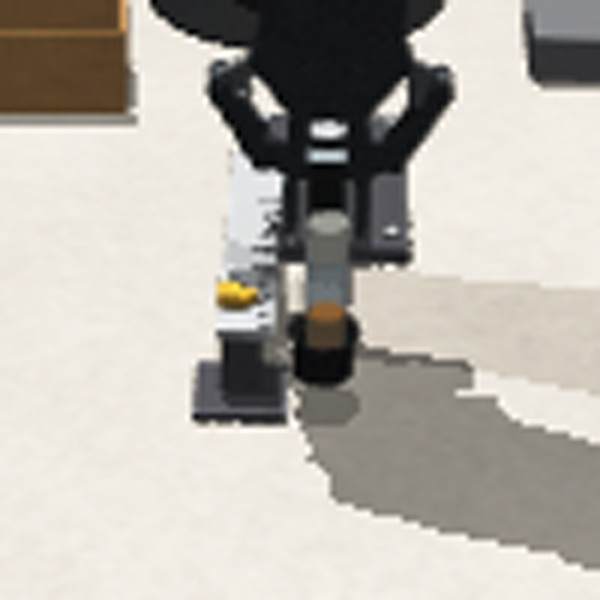

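The boom slides with about 4 N of spring force and the vial rides upright. Continuing.

arm_command:
  commands:
    - {"offset":[-0.028,0.2,0],"spin":0}
    - {"offset":[-0.05,0.35,0],"spin":0}
    - {"offset":[-0.05,0.36,0],"spin":0}
    - {"offset":[-0.05,0.35,0],"spin":0}
    - {"offset":[-0.028,0.2,0],"spin":0}

```text
t: 18.58
eef_pos: [0.5044, 0.0011, 0.0803]
orientation: [0.659, 0.752, -0.0, 0.003]
wrist_force: [4.4, -6.7, 4.9]
opening: 0.0169
```

arm_command:
  commands:
    - {"offset":[-0.014,0.1,0],"spin":0}
    - {"offset":[0,0,0],"spin":0}
    - {"offset":[0,0,0],"spin":0}

```text
t: 18.95
eef_pos: [0.5038, 0.0052, 0.0803]
orientation: [0.659, 0.752, 0.0, 0.002]
wrist_force: [3.4, -4.6, 6.4]
opening: 0.0176
```

```bash
python3 - <<'E'
from h import *
c=calibration('wrist');S=telemetry.get_state();print(S['eef_pos'],S['wrist_force'],S['opening']);im=grab_frame('wrist')
u=np.array([-np.sin(np.radians(8)),np.cos(np.radians(8)),0]);print('disp',(S['eef_pos']-[.51688,-.09072,.0803])@u)
s=grab_frame('side');t=grab_frame('top')
a=cv2.resize(s[180:250,300:370],(700,700)[:2],interpolation=cv2.INTER_CUBIC)[:600]
cv2.imwrite('pics/s12full.png',s);cv2.imwrite('pics/t12full.png',t);cv2.imwrite('pics/w12.png',im);cv2.imwrite('pics/s12.png',a);cv2.imwrite('pics/t12.png',cv2.resize(t[180:250,280:420],(800,400),interpolation=cv2.INTER_CUBIC))
E
```

```text
[0.50380914 0.00515622 0.08029921] [ 3.39219598 -4.5732017   6.38527727] 0.01761054725901337
disp 0.09676226866396044
```

View pics/w12.png

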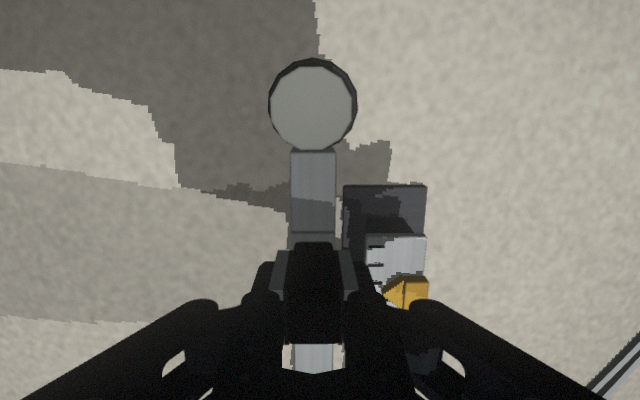

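View pics/s12.png

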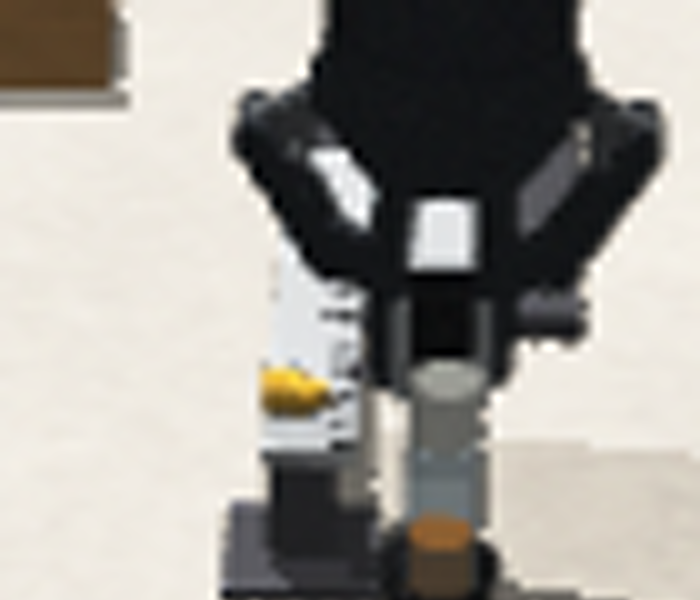

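View pics/t12.png

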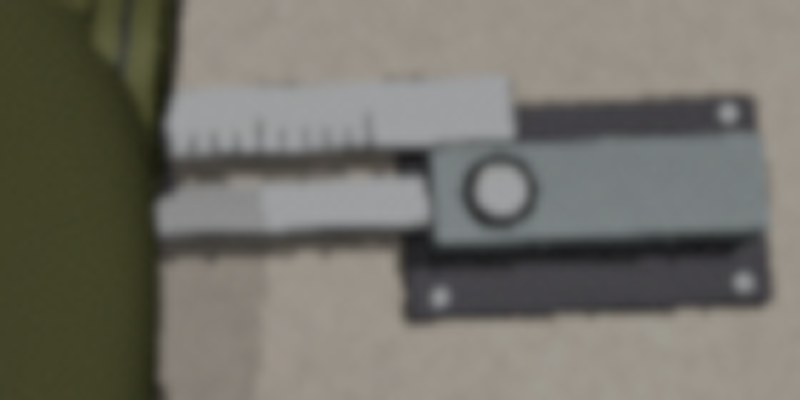

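The vial still sits at the same wrist-view spot, (313,104) against (310,104) at the grip, so nothing has slipped. The pointer is hidden from the wrist and top cameras. I'll refine the target using the ticks.

```bash
python3 - <<'E'
from h import *
a=cv2.imread('pics/w10.png')[25:150,365:455];a=cv2.resize(a,None,fx=4.5,fy=4.5,interpolation=cv2.INTER_CUBIC);cv2.imwrite('pics/z10.png',cv2.convertScaleAbs(a,alpha=1.2))
s=cv2.imread('pics/s12full.png')[200:235,320:355];cv2.imwrite('pics/z12.png',cv2.resize(s,(595,595),interpolation=cv2.INTER_CUBIC))
im=cv2.imread('pics/w4.png');g=cv2.cvtColor(im,cv2.COLOR_BGR2GRAY)
p=g[80:225,347:352].mean(1);q=g[80:225,358:361].mean(1)
print([ (80+i,int(v)) for i,v in enumerate(p) if 0<i<144 and p[i]<p[i-1] and p[i]<=p[i+1]])
E
```

```text
[(85, 75), (89, 165), (92, 165), (98, 71), (102, 100), (104, 100), (109, 40), (113, 99), (121, 41), (126, 98), (129, 98), (132, 72), (136, 165), (140, 165), (144, 60), (147, 165), (149, 166), (151, 165), (155, 78), (160, 163), (162, 164), (166, 68), (170, 163), (172, 162), (177, 74), (181, 161), (188, 56), (194, 136), (199, 59), (202, 134), (204, 136), (209, 58), (214, 160), (219, 74)]
```

View pics/z10.png

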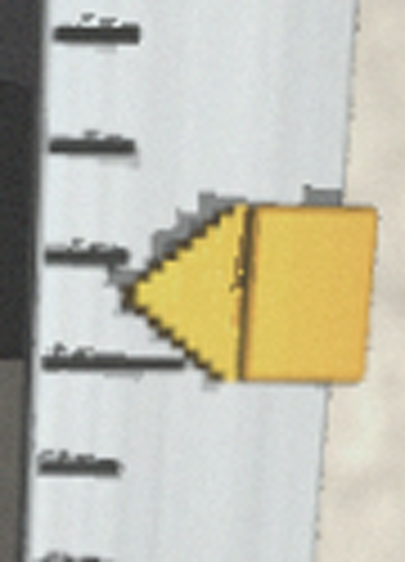

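View pics/z12.png

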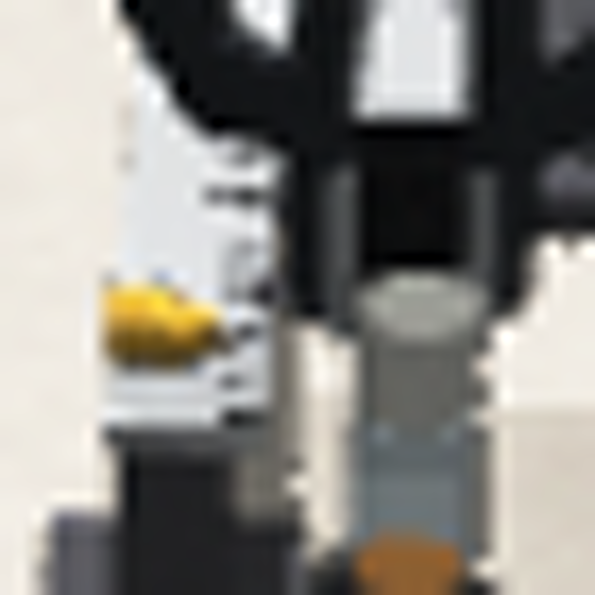

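Tick-based target: the nose is about 106.3 mm past the tick the pointer sits at when the arm is in. Ray estimates were 106.2 and 106.9. About 9.6 mm remain.

arm_command:
  commands:
    - {"offset":[-0.01,0.08,0],"spin":0}
    - {"offset":[-0.01,0.1,0],"spin":0}
    - {"offset":[-0.005,0.055,0],"spin":0}
    - {"offset":[0,0,0],"spin":0}
    - {"offset":[0,0,0],"spin":0}

```text
t: 19.73
eef_pos: [0.5026, 0.0143, 0.0803]
orientation: [0.659, 0.752, -0.0, 0.002]
wrist_force: [3.4, -5.0, 5.7]
opening: 0.0174
```

```bash
python3 - <<'E'
from h import *
c=calibration('wrist');S=telemetry.get_state();print(S['eef_pos'],S['wrist_force'],S['opening']);im=grab_frame('wrist')
u=np.array([-np.sin(np.radians(8)),np.cos(np.radians(8)),0]);print('disp',(S['eef_pos']-[.51688,-.09072,.0803])@u)
s=grab_frame('side')
cv2.imwrite('pics/s13full.png',s);cv2.imwrite('pics/w13.png',im)
cv2.imwrite('pics/z13.png',cv2.resize(s[190:250,310:370],(600,600),interpolation=cv2.INTER_CUBIC))
sc=calibration('side')
for z in (.049,.051,.053): print(proj(sc,np.array([.5518,-.1163,z])+.1063*u), proj(sc,[.540,-.0105,z]))
E
```

```text
[0.50255658 0.01431303 0.08027572] [ 3.36085928 -4.97917809  5.73696251] 0.017381772675760767
disp 0.10600429083582989
[[333.32832995 220.1227557 ]] [[332.37313598 220.11753771]]
[[333.33422357 219.58875339]] [[332.37825868 219.58356283]]
[[333.34012757 219.05388983]] [[332.38339047 219.0487268 ]]
```

View pics/w13.png

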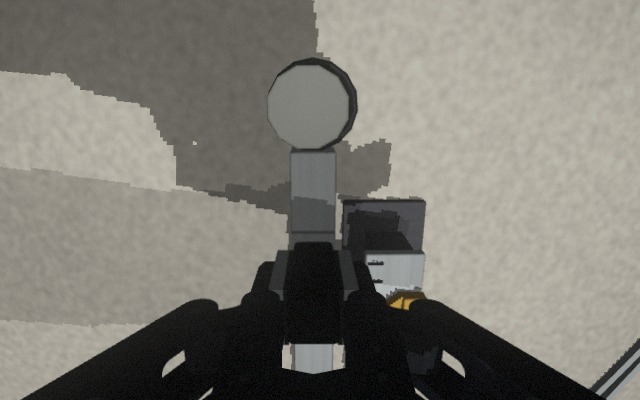

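View pics/z13.png

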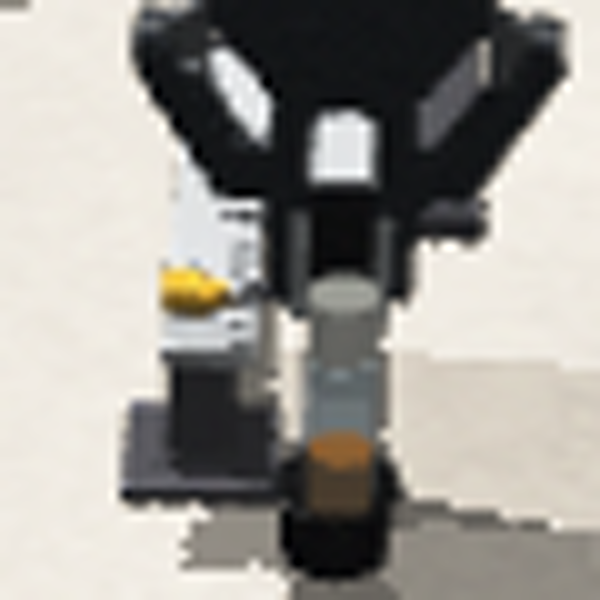

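The side view shows the dark pointer tip at about (245,292) right beside the nose (232,292), which looks level. I'll check it more closely with a single-image cup-to-rail-end check.

```bash
python3 - <<'E'
from h import *
s=cv2.imread('pics/s13full.png');b=cv2.imread('pics/s12full.png')
cv2.imwrite('pics/z14.png',np.hstack([cv2.resize(x[208:232,322:342],(400,480),interpolation=cv2.INTER_NEAREST) for x in (b,s)]))
c=calibration('wrist');u=np.array([-np.sin(np.radians(8)),np.cos(np.radians(8)),0])
# same tool attitude, so same camera frame relative; cup-to-rail-end in each picture
R=np.array(c['R']);S=telemetry.get_state()['eef_pos'];off=-R.T@np.array(c['t'])-S
eefs={'w10':[.51688,-.09072,.08033],'w11':[.5123,-.0572,.0803],'w12':[.50381,.00516,.0803],'w13':[.50256,.01431,.0803]}
corn={'w10':None,'w11':None,'w12':None,'w13':None}
for n,e in eefs.items():
    im=cv2.imread(f'pics/{n}.png');g=cv2.cvtColor(im,cv2.COLOR_BGR2GRAY).astype(int)
    cc=dict(c);cc['t']=-R@(np.array(e)+off)
    # rail outer end: dark->bright edge going down along columns 395..415
    rows=[]
    for col in range(385,420,4):
        d=np.diff(cv2.GaussianBlur(g[:,col].astype(np.float32).reshape(-1,1),(1,5),0)[:,0]);
        lo,hi={'w10':(14,34),'w11':(90,116),'w12':(225,245),'w13':(240,262)}[n]
        k=lo+int(np.argmax(d[lo:hi]));rows.append(k+.5)
    P=[plane(cc,(col,r),.048)@u for col,r in zip(range(385,420,4),rows)]
    # cap centre: circle in gray
    m=(np.abs(g-g[104,312])<14).astype(np.uint8);nn,l,st,ce=cv2.connectedComponentsWithStats(m);i=l[104,312]
    cap=plane(cc,ce[i],.115)@u
    print(n,rows[::3],np.median(P),st[i],ce[i],'cap-railend',cap-np.median(P))
E
```

```text
w10 [33.5, 21.5, 21.5] -0.05737661861239475 [ 269   65   79   82 5091] [307.99508937 105.34845806] cap-railend -0.033495146056490024
w11 [103.5, 103.5, 103.5] -0.0571918961243158 [ 268   66   80   82 5164] [307.75426026 106.36212239] cap-railend -0.00010142036065870913
w12 [241.5, 237.5, 236.5] -0.057160668032983725 [ 271   67   80   82 5136] [310.73422897 107.5866433 ] cap-railend 0.06248993902186781
w13 [254.5, 254.5, 253.5] -0.05737508831711574 [ 268   66   80   82 5132] [307.4916212  106.19173811] cap-railend 0.07229451549300712
```

View pics/z14.png

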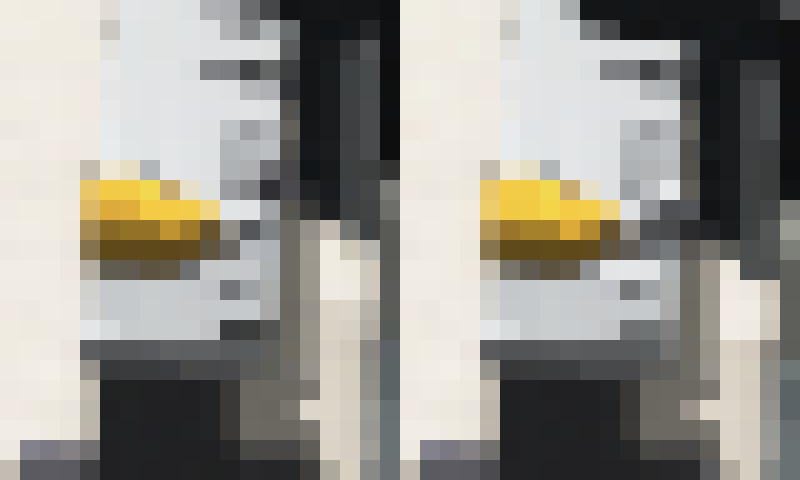

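In the side view the pointer is level with the nose to within about half a pixel (roughly 3 mm). Single-image vision gives boom = 105.8 mm and the TCP gives 106.0. To sharpen the target I'll use picture w8, where the camera was almost above the pointer, and w10 for the nose.

```bash
python3 - <<'E'
from h import *
a=cv2.imread('pics/w8.png')[100:165,325:415];cv2.imwrite('pics/z8.png',cv2.convertScaleAbs(cv2.resize(a,None,fx=8,fy=8,interpolation=cv2.INTER_CUBIC),alpha=1.2))
b=cv2.imread('pics/w10.png')[60:125,365:455];cv2.imwrite('pics/z10b.png',cv2.convertScaleAbs(cv2.resize(b,None,fx=8,fy=8,interpolation=cv2.INTER_CUBIC),alpha=1.2))
E
```

```text
(no output)
```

View pics/z8.png

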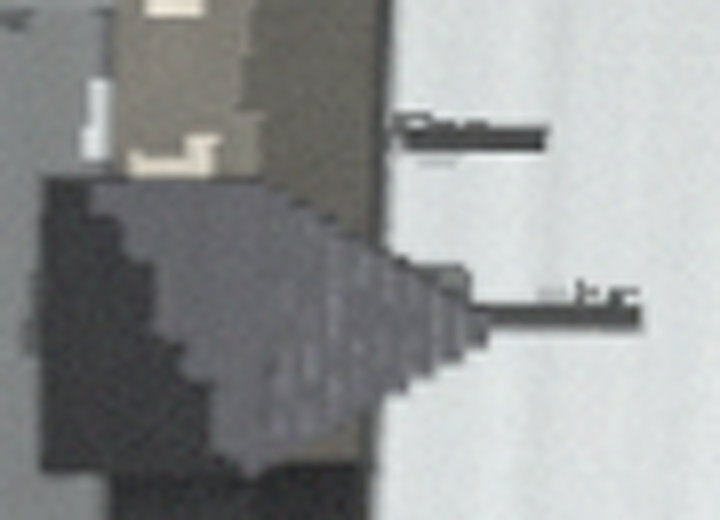

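View pics/z10b.png

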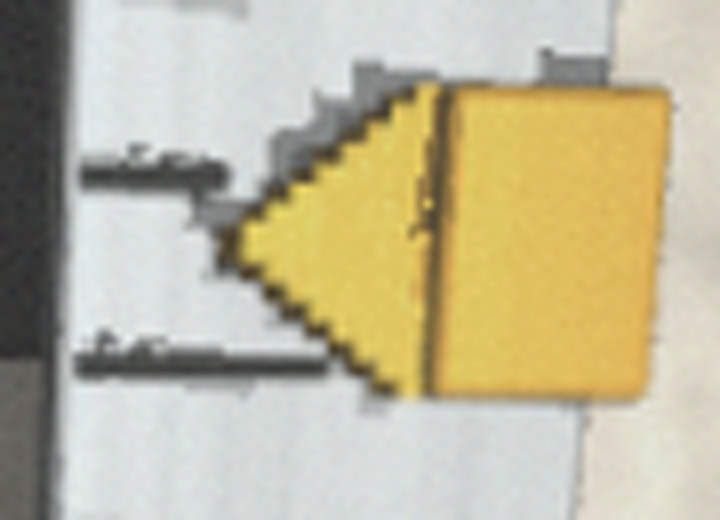

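Pointer is at tick 0 with the arm in (w8: −0.1 ± 0.3 mm). The nose is at about 106.0 mm (w10, parallax-corrected). The arm is at 105.8–106.0 mm, so the pointer is at the marker. One quick check of the bystanders, then I'll hand in.

```bash
python3 - <<'E'
from h import *
a=cv2.imread('pics/side0.png').astype(int);b=grab_frame('side');S=telemetry.get_state()
cv2.imwrite('pics/s15.png',b)
d=np.abs(a-b).max(2)
for n,(x0,x1,y0,y1) in dict(jar=(298,320,278,305),short=(312,328,315,335),blue=(372,386,282,312),petri=(228,268,266,295),carton=(268,314,160,190),forceps=(260,290,206,226),slide=(376,405,166,184),marker=(318,334,214,224)).items(): print(n,(d[y0:y1,x0:x1]>60).sum(),(y1-y0)*(x1-x0))
u=np.array([-np.sin(np.radians(8)),np.cos(np.radians(8)),0]);print(S['t'],(S['eef_pos']-[.51688,-.09072,.0803])@u,S['wrist_force'],S['opening'])
E
```

```text
jar 0 594
short 0 320
blue 0 420
petri 0 1160
carton 0 1380
forceps 0 600
slide 0 522
marker 0 160
19.875 0.10599367141690524 [ 3.27773535 -4.26584352  6.06853472] 0.01712958678910655
```

View pics/s15.png

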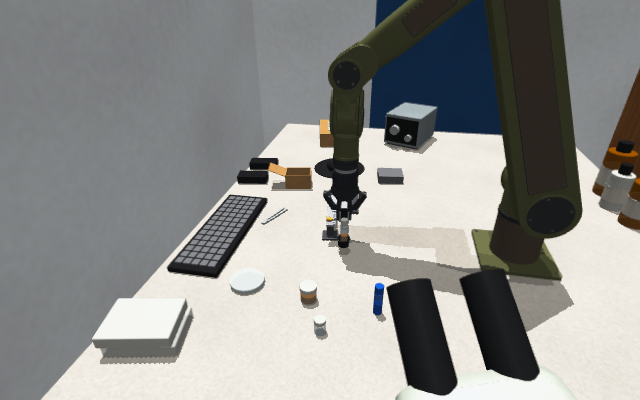

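The bystanders and marker are unchanged, the vial stands in the cup at (343,238), and the grip is steady.

```bash
python3 -c "
from workcell import ctrl
print(ctrl.hand_in())"
```

```text
the job is handed in; nothing more can be done
None
```

The job is done and handed in at about 20 s. The vial stands in the cup, and the gripper is holding the post with the pointer at the marker.

- **Vial:** it was set upright in the ring cup and let go. Before the pull its cap top measured 115 mm above the bench, which is fully seated. It still looked upright in the cup after the pull.
- **Lock:** I pressed the button to its hard stop, with the fingertips at 68.6 mm against 69 mm expected. The push peaked at 41.5 N at the fingertips. I took the 40 N limit to apply to the arm and gripper body, not the fingers, but I couldn't confirm that.
- **Pointer:** the arm is out 106.0 mm by tool travel and 105.8 mm by the wrist picture. The marker sits at about 106.0 mm by the scale ticks. The earlier ray estimates disagreed a little, at 106.2, 106.9 and 107.5 mm.
- **Limit of the direct check:** the gripper hid the pointer from the wrist camera and the robot's arm hid it from the top camera. The side view shows it level with the nose, but only to about 3 mm.
- **Other things:** a side-view comparison showed no change in the marker, jar, short vial, blue vial, dish, carton, forceps or slide box. I did not compare the mouse this way.

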